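# Find the loaded cylinder on the beam balance and plug it into the holder

## Robot

A 6-joint arm with a two-finger parallel gripper is mounted at the origin on the work surface. World frame = base frame: x ahead of the robot, y to its left, z up, the work surface at z = 0. Lengths are in mm, angles in rad, forces in N, time in s.
With the tool pointing down it reaches from about 350 to 975 mm from the base axis. Payload 7.1 kg.
Tool frame: the origin (TCP) lies at the very end of the fingers, on their centre line; the grasp point (between the pads) lies 19 mm behind it; z points along the fingers, y is the line along which they close (so a half turn about z gives the same grasp; the last joint's range is limited). The gripper opens to 88 mm and grips with 3 to 60 N. Pads are 20 mm wide; open, the fingers measure 115 mm over their backs; the gripper's body (75 mm by 178 mm) begins 61 mm behind the grasp point.
Start: joints at [-1.158, 0.423, 1.63, -0, 1.089, -0.019], TCP at [261.581, -567.609, 222.675] pointing down, gripper open.
Joint ranges: [-3, 3], [-0.9, 2.11], [0.09, 2.58], [-1.31, 4.45], [0.11, 2.69], [-2.54, 2.54]. Speed limits (rad/s): [2.39, 2.39, 3.01, 3.14, 3.14, 3.14].

## Interface

Orientations are given as a unit quaternion [w, x, y, z].
In Python, from rig import * gives the robot as it stands.
- The arm moves only by the tool move_arm, never from a script. Its argument "increments" is a list of rows, each a list of 7 numbers: the opening, from 0 (shut) to 1 (fully open), then the shift along the world's x, y, z as a fraction of full scale, then the turn, a rotation vector about the world's x, y, z as a fraction of full scale. In form: [[gripper, x, y, z, ax, ay, az], ...]. A call has 1 to 12 rows; each row shifts and turns the commanded pose from where the row before left it; what a row does not reach is not made up. Full scale, the value 1, is 0.025 m for a shift and pi rad for a turn. A row lasts 1/10 s, in which the tool goes at most 50 mm and 8.59 degrees, less where a joint would pass 70% of its speed; a pose out of reach is approached as far as the arm can. A call with a number of a shift or a turn outside -1 to 1 is refused whole. A call with a gripper value outside its range is refused whole. The fingers move at their own pace and stop on an object; "force" is the grip in N (left out, the last holds). Time passes only in rows, so rows that do not move let the fingers close. It gives the time, the measured TCP pose, the force, the opening and the grip force at its end, in the units of the state.
- get_state(): the state, without advancing time (a new reading comes with each control period).
- get_image(name): name is "scene" or "top"; returns the picture (384x512x3 uint8, blue, green, red); there is no depth.
- camera_params(name): a dict with "intrinsics" (3x3 intrinsics, pixels), "rvec" (rotation vector, rad) and "tvec" (3), from world to camera coordinates, as OpenCV has them. Camera axes: x right, y down, z forward; pixel columns grow to the right and rows downward; lengths in mm; the calibration is good to about 2 mm. A picture is of the moment at which its call begins. camera_params takes no time and is no camera call.
- job_done(): hands the job in; it is judged then, once.
Trained networks look in the newest picture that a camera, given by its name, has taken for a name from the list of things; names that differ only in an ending like _2 or _b are one class to them, and where a whole thing is asked for, a point or a joint stands for the part that bears it (a point fixed in the world has none). Each returns a list of dicts, best first, with "conf" (0 to 1); they miss things now and then, are a little off and sometimes report something else, mostly with a low value. They report only what shows in the picture. A call takes as long as a camera call. They do not tell look-alikes from the thing itself.
- find_in(query, camera): "xyz" ([x, y, z] in mm, in world coordinates, good to about 4 mm: the middle of the surface that is visible of it).
The state is a dict: "t": time; "joint_positions": joint angles; "qvel": joint speeds; "joint_efforts": joint torques, N m; "eef_pos": TCP position; "eef_rot": TCP orientation; "wrist_force": force on the tool from outside, world axes, zero at the start; "moment": the same for the moment, N m; "opening": opening from 0.0 (shut) to 1.0 (fully open); "grip_force": force on a finger pad.
Only numpy, scipy, OpenCV 4.12 (cv2) and the standard library are available. Lean on these libraries where they do the work, as an engineer would, in place of code of your own. Each camera call takes 0.05 s, during which the arm holds its last target. There are 200 camera calls.

## Task

The two sealed cylinders look alike, but one is loaded and heavy: first stand one upright in the middle of the balance pan and let go, to see whether it tips the beam (heavy) or leaves it level (light). Then plug the heavy one upright into the blue holder's socket: push it past the sprung balls until it bears on the sprung floor, whose depth you must feel for, press it there with about 15 to 20 newtons (never over 25) for half a second, and leave the light one standing alone on the pan with the beam level. Set things on the pan gently (under 12 newtons), keep the cylinders upright and leave everything else where it is.

Things in the scene. Friction and masses are not known exactly. Their poses are not given: they have to be found in the camera images.
- cyl_a: sealed aluminium cylinder with a blue lid and blue band, 36 mm diameter, 100 mm tall, foot bevelled to 31 mm; origin at the centre of its underside, z up along it. Two of these look alike: one weighs about 320 g, the other about 120 g, and which is which changes from start to start. Slug inside may rattle by 1 mm
- cyl_b: sealed aluminium cylinder with a blue lid and blue band, 36 mm diameter, 100 mm tall, foot bevelled to 31 mm; origin at the centre of its underside, z up along it. Two of these look alike: one weighs about 320 g, the other about 120 g, and which is which changes from start to start. Slug inside may rattle by 1 mm
- balance: beam balance fixed to the table, grey base 110 x 370 x 18 mm, origin under its centre. Beam along its y, pivot 75 mm up; pan on the -y arm, 130 mm from the pivot; brass counterpoise (40 mm wide, top 102 mm above the table) 90 mm out on the +y arm, red pointer beyond it (at green: level, at red: tipped). Up to about 220 g on the pan leaves the beam level
- pan: round balance pan, 90 mm wide with a black rubber mat of 80 mm; stays level as the beam tips. Origin on the beam below the pan's centre, z up; the mat's top is 24 mm above the origin (99 mm above the table with the beam level). Pushed with more than 2.2 N it sinks by up to 19 mm, then stops hard
- beam (a joint): tilt of the balance beam in rad: 0 level on its stop (pan empty or lightly loaded, pan high), up to 0.15 tipped with the pan down (heavy); damped, it takes about a second to tip
- holder: blue block 90 x 90 x 80 mm on a 120 x 120 x 8 mm foot, fixed; origin under its centre, z up. Upright round socket, 38 mm, in its top; two sprung balls 12 mm below the mouth grip the cylinder: sliding past them takes up to 8 N, it does not drop by itself. Orange sprung floor 22 to 46 mm below the mouth (varies, not measured); it yields 1 mm per 5 N, up to 7 mm
- socket_mouth (a point): centre of the socket's mouth, level with the top of the holder (80 mm above the table); z up; the mouth has a 3 mm chamfer
- beaker: glass beaker, 68 mm wide, 90 mm tall, origin under its centre; not to be moved
- brass_weight: brass weight with a knob, 44 mm wide, 60 mm tall, origin under its centre; not to be moved
- screwdriver: screwdriver lying on the bench; not to be moved
- jar: amber jar, 60 mm wide, 90 mm tall, origin under its centre; not to be moved
Mind the look-alikes: they are no part of the job. Of the things like the holder, leave any that is white; of the rest the smaller one is meant.

How it is judged (in metres and radians):
On the way, in this order (a step that is already met when the one before it is completed fails the run):
1. one cylinder stands released on the balance pan, the socket still empty (((horizontal distance between cyl_a and pan below 0.025 m and angle between cyl_a's own z axis and vertical below 0.1 rad and contact force between cyl_a and pan above 0.5 N and contact force between cyl_a and the fingers below 0.05 N) or (horizontal distance between cyl_b and pan below 0.025 m and angle between cyl_b's own z axis and vertical below 0.1 rad and contact force between cyl_b and pan above 0.5 N and contact force between cyl_b and the fingers below 0.05 N)) and horizontal distance between each of cyl_a, cyl_b and socket_mouth above 0.03 m), for 0.3 s.
2. a cylinder is pressed onto the sprung floor of the socket with more than 9 N (((horizontal distance between cyl_a and socket_mouth below 0.003 m and angle between cyl_a's own z axis and vertical below 0.06 rad and z of cyl_a in the frame of socket_mouth below -0.019 m and contact force between cyl_a and floor_pad_c0 above 9 N) or (horizontal distance between cyl_b and socket_mouth below 0.003 m and angle between cyl_b's own z axis and vertical below 0.06 rad and z of cyl_b in the frame of socket_mouth below -0.019 m and contact force between cyl_b and floor_pad_c0 above 9 N))), for 0.2 s.
At the end, for the whole second after the job is handed in: one cylinder stands upright and released on the pan (within 25 mm of its centre) with the beam level (under 0.02 rad), so it is the light one; the other, heavy one is upright in the socket, its axis within 3 mm of the socket's and its underside at least 19 mm below the mouth; both at rest (value of joint beam below 0.02 rad and ((horizontal distance between cyl_a and pan below 0.025 m and angle between cyl_a's own z axis and vertical below 0.1 rad and contact force between cyl_a and pan above 0.5 N and contact force between each of cyl_a, cyl_b and the fingers below 0.05 N and horizontal distance between cyl_b and socket_mouth below 0.003 m and angle between cyl_b's own z axis and vertical below 0.06 rad and z of cyl_b in the frame of socket_mouth below -0.019 m and linear speed of each of cyl_a, cyl_b below 0.01 m/s) or (horizontal distance between cyl_b and pan below 0.025 m and angle between cyl_b's own z axis and vertical below 0.1 rad and contact force between cyl_b and pan above 0.5 N and contact force between each of cyl_b, cyl_a and the fingers below 0.05 N and horizontal distance between cyl_a and socket_mouth below 0.003 m and angle between cyl_a's own z axis and vertical below 0.06 rad and z of cyl_a in the frame of socket_mouth below -0.019 m and linear speed of each of cyl_b, cyl_a below 0.01 m/s))); the robot touches nothing.
It fails at once if a cylinder is pressed on the sprung floor with more than 25 N (contact force between any of cyl_a, cyl_b and floor_pad_c0 above 25 N).
It fails at once if the holder's contacts with a cylinder (side squeeze of the balls included) or with the robot add up to more than 50 N (contact force between anything else and holder above 50 N).
It fails at once if the balance pan is loaded with more than 12 N (contact force between anything else and pan above 12 N).
It fails at once if a cylinder is tipped over (angle between any of cyl_a, cyl_b's own z axis and vertical above 0.6 rad).
It fails at once if a bystander is moved by more than 20 mm (distance of any of beaker, brass_weight, screwdriver, jar from where it was at the start of the episode above 0.02 m).
It also fails if it takes over 72 s, if anything falls off the work surface, if the arm or the gripper's body presses on something with over 40 N, if the wrist force passes 120 N, or if a joint passes its speed limit or range.

## Working session

There is one attempt and no reset: what is moved stays moved. The work goes in short steps, Python scripts to look and compute and a tool call to move; the robot and the scene stay as the last step left them, time stands still between calls to the robot, and variables do not carry over. Pictures are saved under pics/ and viewed, at most 10 in all, crops included, and the job is handed in when it is done.

Besides the shell and the picture viewer there is one more tool, called after ">>>" as name(argument=value, ...), one argument or row to a line, values as JSON. move_arm: Moves the arm, as the interface text tells. Shift numbers are shares of 0.025 m and turn numbers shares of pi rad, none past 1 either way. Its arguments: {"type":"object","properties":{"increments":{"type":"array"},"force":{"type":"number"}},"required":["increments"]}

```bash
mkdir -p pics
python3 - <<'E'
from rig import *
import cv2,numpy as np
for c in("scene","top"):
    im=get_image(c); cv2.imwrite(f"pics/{c}0.png",im)
    p=camera_params(c); print(c,np.round(p["intrinsics"],1).tolist(),np.round(p["rvec"],4).tolist(),np.round(p["tvec"],1).tolist())
    for q in("cyl_a","balance","pan","holder"):
        print(q,[(np.round(d["xyz"]).tolist(),round(d["conf"],2)) for d in find_in(q,c)])
s=get_state();print(s["t"],s["eef_pos"],s["eef_rot"],s["wrist_force"],s["opening"])
E
```

```text
scene [[383.1, 0.0, 258.2], [0.0, 383.1, 191.5], [0.0, 0.0, 1.0]] [1.3336, 2.4273, -0.7578] [410.5, -296.4, 1421.8]
cyl_a [([463.0, 132.0, 74.0], 0.86), ([465.0, -66.0, 75.0], 0.57)]
balance [([615.0, 227.0, 22.0], 0.87), ([579.0, -180.0, 68.0], 0.71)]
pan [([587.0, 89.0, 100.0], 0.69), ([466.0, -65.0, 75.0], 0.52)]
holder [([358.0, -250.0, 86.0], 0.63), ([412.0, -494.0, 63.0], 0.6), ([582.0, -181.0, 71.0], 0.56)]
top [[441.0, 0.0, 251.9], [0.0, 441.0, 193.5], [0.0, 0.0, 1.0]] [2.193, -2.1268, 0.1077] [-153.5, 593.3, 1209.2]
cyl_a [([451.0, 122.0, 97.0], 0.73), ([456.0, -75.0, 102.0], 0.57)]
balance [([595.0, 210.0, 21.0], 0.87)]
pan []
holder [([555.0, -191.0, 77.0], 0.66), ([336.0, -256.0, 108.0], 0.57), ([396.0, -499.0, 80.0], 0.56)]
0.5 [ 261.56320342 -567.59522905  222.65731094] [-2.51861922e-05  9.76784112e-01  2.14226044e-01 -9.91130497e-06] [ 0.06683125  1.21919737 -0.13717551] 1.0015687187533717
```

View pics/scene0.png

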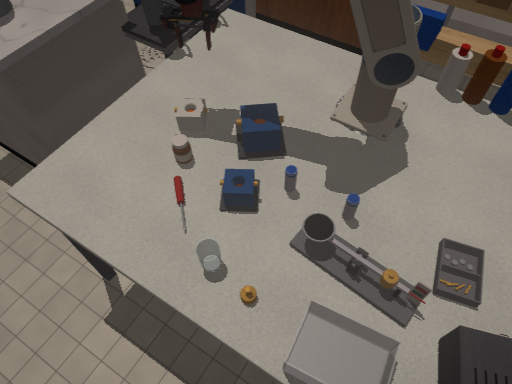

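View pics/top0.png

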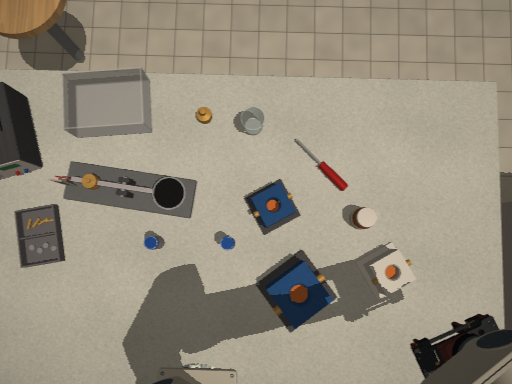

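Candidates for the holder in the top image are the white one at (391,272), the large blue one at (300,292) and the small blue one at (272,206). The description fits the small blue one, since it isn't white and it's the smaller of the two blue ones. The cylinder lids are at (151,243) and (228,243), and the pan is at (169,193). Next I'll confirm with a crop and measure.

```bash
cat > h.py <<'E'
from rig import *
import cv2,numpy as np
def px2w(c,uv,z):
    p=camera_params(c);K=np.array(p["intrinsics"]);R=cv2.Rodrigues(np.array(p["rvec"],float))[0];t=np.array(p["tvec"],float).ravel()
    o=-R.T@t; d=R.T@np.linalg.inv(K)@np.array([uv[0],uv[1],1.]); return o+d*(z-o[2])/d[2]
def w2px(c,P):
    p=camera_params(c);return cv2.projectPoints(np.array(P,float).reshape(-1,3),np.array(p["rvec"],float),np.array(p["tvec"],float),np.array(p["intrinsics"]),None)[0][:,0]
def blobs(im,lo,hi,roi,amin=20):
    x0,y0,x1,y1=roi;m=cv2.inRange(cv2.cvtColor(im[y0:y1,x0:x1],cv2.COLOR_BGR2HSV),lo,hi)
    n,_,st,ce=cv2.connectedComponentsWithStats(m)
    return [(ce[i]+[x0,y0],st[i].tolist()) for i in range(1,n) if st[i][4]>=amin]
E
python3 - <<'E'
from h import *
im=cv2.imread("pics/top0.png");sc=cv2.imread("pics/scene0.png")
for roi in((138,230,165,256),(215,230,242,256)):
    for b in blobs(im,(105,120,80),(130,255,255),roi): print("lid top",b,px2w("top",b[0],100).round(1))
for roi in((280,160,302,195),(340,188,364,225)):
    for b in blobs(sc,(105,120,80),(130,255,255),roi): print("lid scene",b,px2w("scene",b[0],100).round(1))
for b in blobs(im,(0,0,0),(180,255,40),(145,170,195,215),100): print("mat",b,px2w("top",b[0],99).round(1))
for b in blobs(im,(5,120,80),(20,255,255),(255,190,290,222)): print("orange",b,px2w("top",b[0],45).round(1),px2w("top",b[0],80).round(1))
for c,P in(("top",0),):
    p=camera_params(c);R=cv2.Rodrigues(np.array(p["rvec"],float))[0];print(-R.T@np.array(p["tvec"],float).ravel())
a=cv2.resize(im[165:245,230:340],None,fx=7,fy=7,interpolation=cv2.INTER_CUBIC)
cv2.imwrite("pics/crop.png",a)
E
```

```text
lid top (array([150.06896552, 242.21551724]), [7, 6, 12, 13, 116]) [453.1 127.7 100. ]
lid top (array([227.00819672, 242.63934426]), [6, 7, 13, 12, 122]) [458.3 -74.9 100. ]
lid scene (array([290.75    , 169.359375]), [6, 6, 10, 8, 64]) [456.5 -76.9 100. ]
lid scene (array([353.12195122, 198.04878049]), [8, 6, 11, 9, 82]) [451.6 124.6 100. ]
mat (array([168.44157815, 192.58118361]), [9, 8, 29, 30, 659]) [586.   86.3  99. ]
orange (array([272.01851852, 205.18518519]), [11, 10, 12, 12, 108]) [ 565.3 -192.4   45. ] [ 562.3 -191.2   80. ]
orange (array([256.38095238, 213.76190476]), [0, 21, 5, 6, 21]) [ 540.1 -149.7   45. ] [ 537.9 -149.7   80. ]
[ 461.9908367  -149.98125346 1265.59413386]
```

View pics/crop.png

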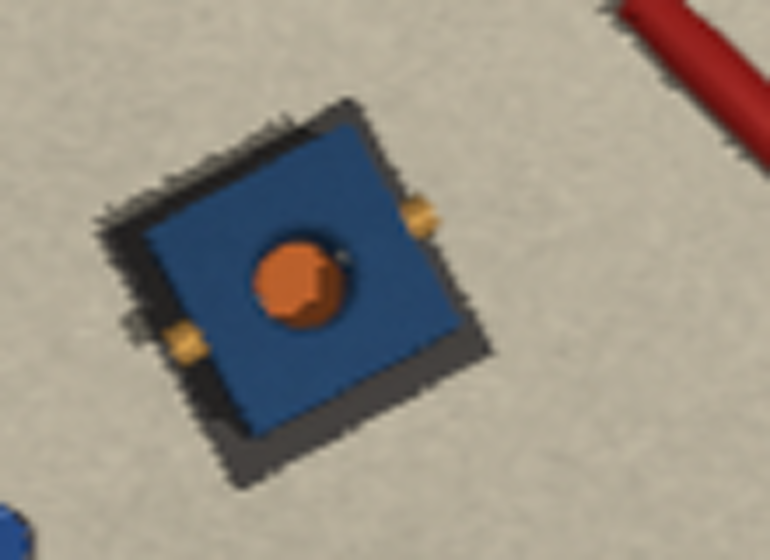

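The crop confirms the small blue holder, with its mouth centre at about pixel (272.8,204.6). I'll start with the cylinder at about (452,126), which is nearer the pan.

>>> move_arm(
  increments=[
    [1, 0.27, 0.99, 0, 0, 0, 0],
    [1, 0.27, 0.99, 0, 0, 0, 0],
    [1, 0.27, 0.99, 0, 0, 0, 0],
    [1, 0.27, 0.99, 0, 0, 0, 0],
    [1, 0.27, 0.99, 0, 0, 0, 0],
    [1, 0.27, 0.99, 0, 0, 0, 0],
    [1, 0.27, 0.99, 0, 0, 0, 0],
    [1, 0.27, 0.99, 0, 0, 0, 0],
    [1, 0.27, 0.99, 0, 0, 0, 0],
    [1, 0.27, 0.99, 0, 0, 0, 0],
    [1, 0.27, 0.99, 0, 0, 0, 0],
    [1, 0.27, 0.99, 0, 0, 0, 0],
  ],
  force=20,
)

```text
t: 1.7
eef_pos: [342.8, -269.7, 222.9]
eef_rot: [0.0, 0.977, 0.214, 0.0]
wrist_force: [1.1, -0.3, -0.5]
opening: 1.001
grip_force: 0.0
```

>>> move_arm(
  increments=[
    [1, 0.27, 0.99, 0, 0, 0, 0],
    [1, 0.27, 0.99, 0, 0, 0, 0],
    [1, 0.27, 0.99, 0, 0, 0, 0],
    [1, 0.27, 0.99, 0, 0, 0, 0],
    [1, 0.27, 0.99, 0, 0, 0, 0],
    [1, 0.27, 0.99, 0, 0, 0, 0],
    [1, 0.27, 0.99, 0, 0, 0, 0],
    [1, 0.27, 0.99, 0, 0, 0, 0],
    [1, 0.27, 0.99, 0, 0, 0, 0],
    [1, 0.27, 0.99, 0, 0, 0, 0],
    [1, 0.27, 0.99, 0, 0, 0, 0],
    [1, 0.27, 0.99, 0, 0, 0, 0],
  ],
)

```text
t: 2.9
eef_pos: [423.8, 27.5, 222.9]
eef_rot: [0.0, 0.977, 0.214, 0.0]
wrist_force: [-0.1, -1.0, 0.5]
opening: 1.004
grip_force: 0.0
```

>>> move_arm(
  increments=[
    [1, 0.27, 0.99, 0, 0, 0, 0],
    [1, 0.27, 0.99, 0, 0, 0, 0],
    [1, 0.27, 0.99, 0, 0, 0, 0],
    [1, 0.27, 0.8, 0, 0, 0, 0],
    [1, 0, 0, 0, 0, 0, 0],
    [1, 0, 0, 0, 0, 0, 0],
  ],
)

```text
t: 3.5
eef_pos: [450.3, 120.6, 222.6]
eef_rot: [0.0, 0.977, 0.215, -0.0]
wrist_force: [-0.7, -0.9, -0.1]
opening: 1.003
grip_force: 0.0
```

>>> move_arm(
  increments=[
    [1, 0.08, 0.22, -0.5, 0, 0, 0],
    [1, 0, 0, -1, 0, 0, 0],
    [1, 0, 0, -1, 0, 0, 0],
    [1, 0, 0, -1, 0, 0, 0],
    [1, 0, 0, -1, 0, 0, 0],
    [1, 0, 0, -1, 0, 0, 0],
    [1, 0, 0, -0.8, 0, 0, 0],
    [1, 0, 0, -0.2, 0, 0, 0],
    [1, 0, 0, 0, 0, 0, 0],
  ],
)

```text
t: 4.4
eef_pos: [451.7, 125.5, 59.3]
eef_rot: [0.0, 0.977, 0.214, -0.001]
wrist_force: [-0.1, -0.5, 1.6]
opening: 0.997
grip_force: 0.0
```

>>> move_arm(
  increments=[
    [0, 0, 0, 0, 0, 0, 0],
    [0, 0, 0, 0, 0, 0, 0],
    [0, 0, 0, 0, 0, 0, 0],
    [0, 0, 0, 0, 0, 0, 0],
    [0, 0, 0, 0, 0, 0, 0],
    [0, 0, 0, 0, 0, 0, 0],
    [0, 0, 0, 0, 0, 0, 0],
    [0, 0, 0, 0, 0, 0, 0],
  ],
  force=20,
)

```text
t: 5.2
eef_pos: [452.6, 126.1, 60.2]
eef_rot: [0.0, 0.977, 0.214, 0.0]
wrist_force: [0.3, -0.4, 1.3]
opening: 0.417
grip_force: 20.0
```

>>> move_arm(
  increments=[
    [0, 0, 0, 0.5, 0, 0, 0],
    [0, 0, 0, 1, 0, 0, 0],
    [0, 0, 0, 1, 0, 0, 0],
    [0, 0, 0, 1, 0, 0, 0],
    [0, 0, 0, 1, 0, 0, 0],
    [0, 0, 0, 1, 0, 0, 0],
    [0, 0, 0, 0.4, 0, 0, 0],
    [0, 0, 0, 0, 0, 0, 0],
    [0, 0, 0, 0, 0, 0, 0],
    [0, 0, 0, 0, 0, 0, 0],
  ],
)

```text
t: 6.2
eef_pos: [451.7, 125.9, 206.5]
eef_rot: [0.0, 0.977, 0.214, -0.001]
wrist_force: [0.1, 0.3, -0.8]
opening: 0.417
grip_force: 20.0
```

>>> move_arm(
  increments=[
    [0, 0.8, -0.24, 0, 0, 0, 0],
    [0, 0.8, -0.24, 0, 0, 0, 0],
    [0, 0.8, -0.24, 0, 0, 0, 0],
    [0, 0.8, -0.24, 0, 0, 0, 0],
    [0, 0.8, -0.24, 0, 0, 0, 0],
    [0, 0.8, -0.24, 0, 0, 0, 0],
    [0, 0.5, -0.1, 0, 0, 0, 0],
    [0, 0, 0, 0, 0, 0, 0],
    [0, 0, 0, 0, 0, 0, 0],
  ],
)

```text
t: 7.1
eef_pos: [584.1, 87.7, 206.7]
eef_rot: [-0.0, 0.977, 0.214, -0.001]
wrist_force: [0.2, 0.4, -1.2]
opening: 0.416
grip_force: 20.0
```

Run:
```python
from h import *
s=get_state();print(s["t"],s["eef_pos"],s["wrist_force"])
a=get_image("scene");b=get_image("top")
q=w2px("scene",s["eef_pos"])[0].astype(int);r=w2px("top",s["eef_pos"])[0].astype(int)
c=lambda im,p:cv2.resize(im[max(p[1]-60,0):p[1]+60,max(p[0]-60,0):p[0]+60],(400,400),interpolation=cv2.INTER_CUBIC)
print(q,r)
cv2.imwrite("pics/p1.png",np.hstack([c(a,q),c(b,r)]))
```

```text
7.1 [584.07105061  87.7024468  206.69712075] [ 0.19918128  0.42499802 -1.21362024]
[324 205] [159 188]
```

View pics/p1.png

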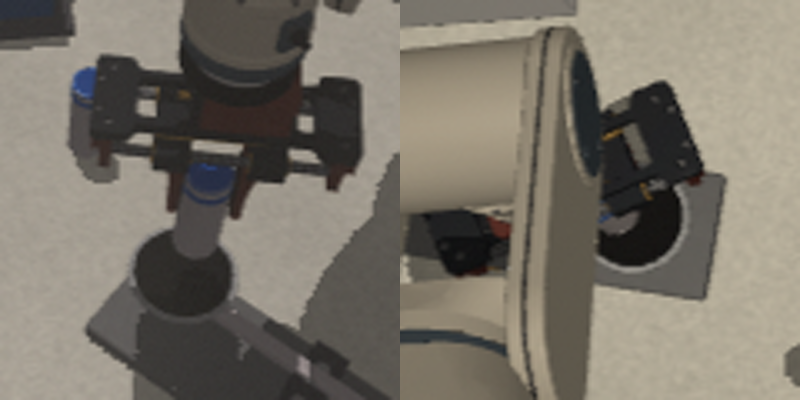

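The scene crop shows the cylinder held upright above the pan, with the pan centre at scene pixel (319,227.5) or so. Next I'll cross-check the pan and mouth positions.

Run:
```python
from h import *
print(px2w("scene",(319.2,227.5),99),px2w("top",(272.85,204.5),80))
sc=cv2.imread("pics/scene0.png")
c=sc[160:215,212:268]
cv2.imwrite("pics/crop2.png",cv2.resize(c,None,fx=10,fy=10,interpolation=cv2.INTER_CUBIC))
```

```text
[586.97817448  87.25281108  99.        ] [ 564.2334818  -193.37553509   80.        ]
```

View pics/crop2.png

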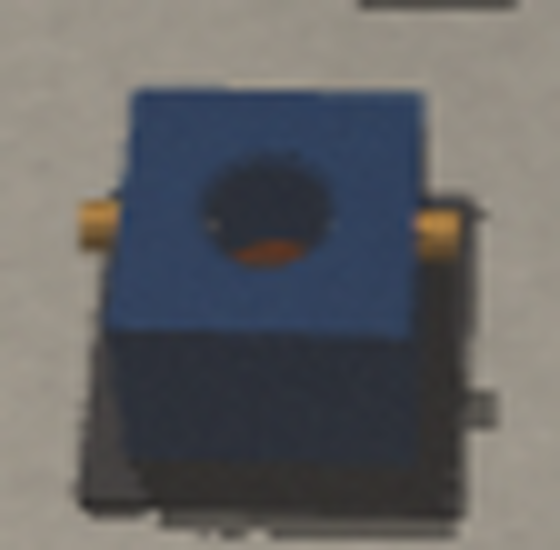

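>>> move_arm(
  increments=[
    [0, 0.07, -0.05, -0.6, 0, 0, 0],
    [0, 0, 0, -0.6, 0, 0, 0],
    [0, 0, 0, -0.3, 0, 0, 0],
    [0, 0, 0, -0.1, 0, 0, 0],
    [0, 0, 0, -0.06, 0, 0, 0],
    [0, 0, 0, -0.04, 0, 0, 0],
    [0, 0, 0, -0.04, 0, 0, 0],
    [0, 0, 0, -0.04, 0, 0, 0],
    [0, 0, 0, -0.04, 0, 0, 0],
  ],
)

```text
t: 8.1
eef_pos: [587.0, 86.4, 162.4]
eef_rot: [0.0, 0.977, 0.214, 0.0]
wrist_force: [-0.3, -1.5, -1.4]
opening: 0.419
grip_force: 20.0
```

The mouth centre in the scene crop is at about (267,210), which is scene pixel (238.25,180.55).

>>> move_arm(
  increments=[
    [0, 0, 0, -0.04, 0, 0, 0],
    [0, 0, 0, -0.04, 0, 0, 0],
    [0, 0, 0, 0, 0, 0, 0],
  ],
)

```text
t: 8.4
eef_pos: [586.8, 86.4, 160.0]
eef_rot: [-0.0, 0.977, 0.214, -0.0]
wrist_force: [-0.6, 0.4, -1.0]
opening: 0.417
grip_force: 20.0
```

>>> move_arm(
  increments=[
    [0, 0, 0, -0.04, 0, 0, 0],
    [0, 0, 0, 0, 0, 0, 0],
  ],
)

```text
t: 8.6
eef_pos: [586.9, 86.4, 159.3]
eef_rot: [-0.0, 0.977, 0.214, 0.0]
wrist_force: [-0.7, -0.8, -1.5]
opening: 0.42
grip_force: 20.0
```

Run:
```python
from h import *
print(px2w("scene",(238.25,180.55),80));s=get_state();print(s["t"],s["eef_pos"],s["wrist_force"])
```

```text
[ 563.2373231  -196.34114892   80.        ]
8.6 [586.93666508  86.41609319 159.27448076] [-0.71843675 -0.84115579 -1.47836705]
```

>>> move_arm(
  increments=[
    [0, 0, 0, -0.03, 0, 0, 0],
    [0, 0, 0, 0, 0, 0, 0],
    [0.46, 0, 0, 0, 0, 0, 0],
    [0.5, 0, 0, 0, 0, 0, 0],
    [0.7, 0, 0, 0, 0, 0, 0],
    [0.9, 0, 0, 0, 0, 0, 0],
    [0.9, 0, 0, 0, 0, 0, 0],
    [0.9, 0, 0, 0, 0, 0, 0],
    [0.9, 0, 0, 0, 0, 0, 0],
  ],
)

```text
t: 9.5
eef_pos: [586.8, 86.4, 158.4]
eef_rot: [0.0, 0.977, 0.214, 0.0]
wrist_force: [-0.4, 0.9, 0.5]
opening: 0.887
grip_force: 0.0
```

>>> move_arm(
  increments=[
    [0.9, 0, 0, 0.3, 0, 0, 0],
    [0.9, 0, 0, 0.6, 0, 0, 0],
    [0.9, 0, 0, 0.7, 0, 0, 0],
    [0.9, 0, 0, 0.4, 0, 0, 0],
    [0.9, 0, 0, 0.4, 0, 0, 0],
    [0.9, 0, 0, 0.4, 0, 0, 0],
    [0.9, 0, 0, 0.4, 0, 0, 0],
  ],
)

```text
t: 10.2
eef_pos: [586.7, 86.4, 239.2]
eef_rot: [-0.0, 0.977, 0.214, -0.0]
wrist_force: [0.3, 0.6, -0.5]
opening: 0.904
grip_force: 0.0
```

Run:
```python
from h import *
s=get_state();print(s["t"],s["eef_pos"],s["wrist_force"])
a=get_image("scene")
cv2.imwrite("pics/p2.png",cv2.resize(a[170:330,270:450],None,fx=4.0,fy=3.7,interpolation=cv2.INTER_CUBIC))
```

```text
10.2 [586.70203893  86.36047873 239.18264759] [ 0.33167449  0.59723304 -0.54208625]
```

View pics/p2.png

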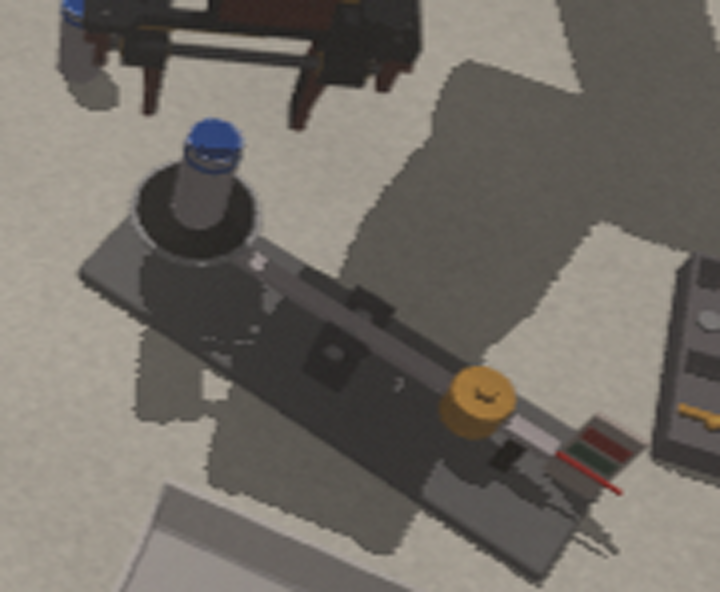

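The cylinder stands mid-pan and the pointer looks to be at green, so this one seems light. I'll compare the pointer with the initial picture after moving towards the other cylinder.

>>> move_arm(
  increments=[
    [1, -0.64, -0.81, 0, 0, 0, 0],
    [1, -0.64, -0.81, 0, 0, 0, 0],
    [1, -0.64, -0.81, 0, 0, 0, 0],
    [1, -0.64, -0.81, 0, 0, 0, 0],
    [1, -0.64, -0.81, 0, 0, 0, 0],
    [1, -0.64, -0.81, 0, 0, 0, 0],
    [1, -0.64, -0.81, 0, 0, 0, 0],
    [1, -0.64, -0.81, 0, 0, 0, 0],
    [1, 0, 0, 0, 0, 0, 0],
    [1, 0, 0, 0, 0, 0, 0],
  ],
)

```text
t: 11.25
eef_pos: [459.1, -75.7, 238.6]
eef_rot: [-0.0, 0.977, 0.214, 0.0]
wrist_force: [0.4, 0.5, 0.1]
opening: 0.998
grip_force: 0.0
```

Run:
```python
from h import *
s=get_state();print(s["t"],s["eef_pos"])
a=get_image("scene");i=cv2.imread("pics/scene0.png")
for im in(i,a):
    print([(b[0].round(1).tolist(),b[1]) for r in [((0,170,90),(6,255,255))] for b in blobs(im,*r,(395,270,440,310),4)],[(b[0].round(1).tolist()) for b in blobs(im,(12,120,100),(25,255,255),(375,262,405,295),20)])
    
for b in blobs(a,(105,120,80),(130,255,255),(300,180,345,240)): print("lid on pan",px2w("scene",b[0],199))
for b in blobs(a,(105,120,80),(130,255,255),(280,160,302,195)): print("lid b",px2w("scene",b[0],100))
f=lambda im:cv2.resize(im[265:315,380:440],None,fx=6,fy=6,interpolation=cv2.INTER_CUBIC)
cv2.imwrite("pics/p3.png",np.hstack([f(i),f(a)]))
```

```text
11.25 [459.1020328  -75.68853924 238.60486727]
[] [[390.3, 276.1]]
[] [[390.3, 276.0]]
lid on pan [586.37178169  84.90462184 199.        ]
lid b [456.0757384  -76.99041915 100.        ]
```

View pics/p3.png

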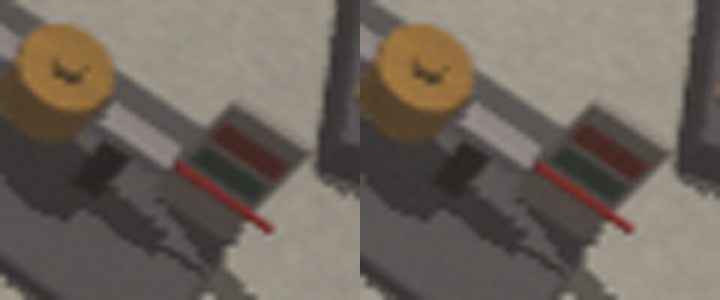

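The pointer is identical in both pictures, so the beam is level. The light cylinder is on the pan and the one at (457,-76) is heavy.

>>> move_arm(
  increments=[
    [1, -0.07, -0.01, -0.8, 0, 0, 0],
    [1, 0, 0, -1, 0, 0, 0],
    [1, 0, 0, -1, 0, 0, 0],
    [1, 0, 0, -1, 0, 0, 0],
    [1, 0, 0, -1, 0, 0, 0],
    [1, 0, 0, -1, 0, 0, 0],
    [1, 0, 0, -1, 0, 0, 0],
    [1, 0, 0, -0.35, 0, 0, 0],
    [1, 0, 0, 0, 0, 0, 0],
    [1, 0, 0, 0, 0, 0, 0],
  ],
)

```text
t: 12.3
eef_pos: [457.8, -75.6, 60.2]
eef_rot: [0.0, 0.977, 0.214, 0.0]
wrist_force: [-0.6, 0.4, -0.1]
opening: 1.002
grip_force: 0.0
```

>>> move_arm(
  increments=[
    [0, 0, 0, 0, 0, 0, 0],
    [0, 0, 0, 0, 0, 0, 0],
    [0, 0, 0, 0, 0, 0, 0],
    [0, 0, 0, 0, 0, 0, 0],
    [0, 0, 0, 0, 0, 0, 0],
    [0, 0, 0, 0, 0, 0, 0],
    [0, 0, 0, 0, 0, 0, 0],
    [0, 0, 0, 0, 0, 0, 0],
  ],
  force=50,
)

```text
t: 13.1
eef_pos: [456.9, -75.9, 59.6]
eef_rot: [-0.0, 0.977, 0.214, -0.0]
wrist_force: [-0.5, 0.0, -1.0]
opening: 0.395
grip_force: 49.9
```

>>> move_arm(
  increments=[
    [0, 0, 0, 0.5, 0, 0, 0],
    [0, 0, 0, 1, 0, 0, 0],
    [0, 0, 0, 1, 0, 0, 0],
    [0, 0, 0, 1, 0, 0, 0],
    [0, 0, 0, 0.7, 0, 0, 0],
    [0, 0, 0, 0, 0, 0, 0],
    [0, 0, 0, 0, 0, 0, 0],
    [0, 0, 0, 0, 0, 0, 0],
  ],
)

```text
t: 13.9
eef_pos: [456.2, -75.7, 163.8]
eef_rot: [-0.0, 0.977, 0.214, -0.001]
wrist_force: [0.8, -0.1, -2.6]
opening: 0.396
grip_force: 49.9
```

>>> move_arm(
  increments=[
    [0, 0.6, -0.65, 0, 0, 0, 0],
    [0, 0.6, -0.7, 0, 0, 0, 0],
    [0, 0.6, -0.7, 0, 0, 0, 0],
    [0, 0.6, -0.7, 0, 0, 0, 0],
    [0, 0.6, -0.7, 0, 0, 0, 0],
    [0, 0.6, -0.7, 0, 0, 0, 0],
    [0, 0.6, -0.6, 0, 0, 0, 0],
    [0, 0.1, 0, 0, 0, 0, 0],
    [0, 0, 0, 0, 0, 0, 0],
    [0, 0, 0, 0, 0, 0, 0],
    [0, 0, 0, 0, 0, 0, 0],
  ],
)

```text
t: 15.0
eef_pos: [563.7, -193.8, 164.3]
eef_rot: [-0.0, 0.977, 0.215, -0.001]
wrist_force: [0.1, -0.3, -3.3]
opening: 0.395
grip_force: 49.9
```

Run:
```python
from h import *
s=get_state();e=s["eef_pos"];print(s["t"],e,s["wrist_force"])
a=get_image("scene")
z=e[2]-60
# predicted foot circle and mouth circle for a comparison
cv2.imwrite("pics/p4.png",cv2.resize(a[135:215,200:290],None,fx=7,fy=7,interpolation=cv2.INTER_CUBIC))
print(w2px("scene",[[e[0],e[1],z],[e[0],e[1],z+100],[563.7,-194.9,80]]),px2w("scene",(238.25,180.55),80))
```

```text
15.0 [ 563.67278687 -193.7595506   164.25369152] [ 0.10333146 -0.27129961 -3.25492133]
[[238.41075396 176.22509104]
 [236.3060336  154.52893063]
 [238.55807703 180.86157776]] [ 563.2373231  -196.34114892   80.        ]
```

View pics/p4.png

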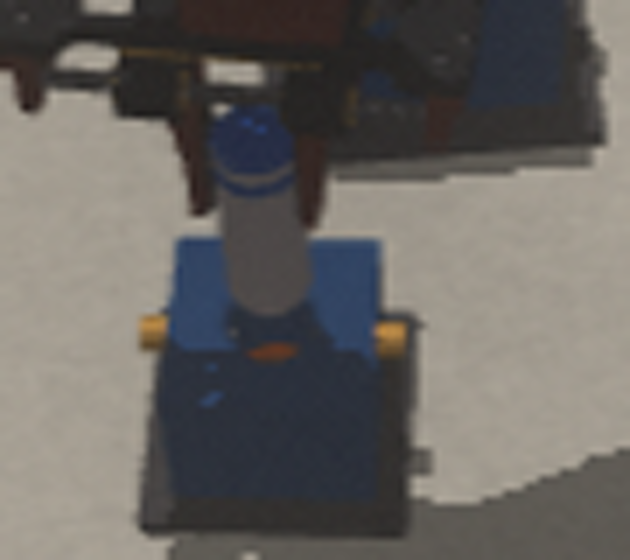

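The cylinder hangs plumb over the mouth, with its foot at about (270,310) in the crop and the orange floor showing below at (272,350). It's aligned laterally, so I'll descend.

>>> move_arm(
  increments=[
    [0, 0, -0.04, -0.4, 0, 0, 0],
    [0, 0, 0, -0.4, 0, 0, 0],
    [0, 0, 0, -0.1, 0, 0, 0],
    [0, 0, 0, -0.08, 0, 0, 0],
    [0, 0, 0, -0.08, 0, 0, 0],
    [0, 0, 0, 0, 0, 0, 0],
  ],
)

```text
t: 15.65
eef_pos: [564.5, -195.6, 138.0]
eef_rot: [-0.0, 0.977, 0.214, -0.0]
wrist_force: [0.4, -0.5, -2.9]
opening: 0.398
grip_force: 49.9
```

>>> move_arm(
  increments=[
    [0, 0, 0, -0.06, 0, 0, 0],
    [0, 0, 0, -0.06, 0, 0, 0],
    [0, 0, 0, 0, 0, 0, 0],
  ],
)

```text
t: 15.95
eef_pos: [564.5, -195.6, 135.1]
eef_rot: [-0.0, 0.977, 0.214, -0.0]
wrist_force: [0.2, 0.0, -3.8]
opening: 0.392
grip_force: 49.9
```

>>> move_arm(
  increments=[
    [0, 0, 0, -0.06, 0, 0, 0],
    [0, 0, 0, -0.06, 0, 0, 0],
    [0, 0, 0, 0, 0, 0, 0],
  ],
)

```text
t: 16.25
eef_pos: [564.3, -195.4, 131.9]
eef_rot: [-0.0, 0.977, 0.214, -0.0]
wrist_force: [-0.3, -0.4, -2.8]
opening: 0.397
grip_force: 49.9
```

>>> move_arm(
  increments=[
    [0, 0, 0, -0.06, 0, 0, 0],
    [0, 0, 0, -0.06, 0, 0, 0],
    [0, 0, 0, 0, 0, 0, 0],
  ],
)

```text
t: 16.55
eef_pos: [564.3, -195.4, 128.8]
eef_rot: [-0.0, 0.977, 0.214, -0.0]
wrist_force: [-1.4, 1.7, -2.4]
opening: 0.398
grip_force: 49.9
```

>>> move_arm(
  increments=[
    [0, 0, 0, -0.06, 0, 0, 0],
    [0, 0, 0, -0.06, 0, 0, 0],
    [0, 0, 0, 0, 0, 0, 0],
  ],
)

```text
t: 16.85
eef_pos: [564.2, -195.3, 125.9]
eef_rot: [-0.0, 0.977, 0.214, -0.0]
wrist_force: [-1.6, 2.5, -2.4]
opening: 0.397
grip_force: 50.0
```

>>> move_arm(
  increments=[
    [0, 0, 0, -0.06, 0, 0, 0],
    [0, 0, 0, -0.06, 0, 0, 0],
    [0, 0, 0, 0, 0, 0, 0],
  ],
)

```text
t: 17.15
eef_pos: [564.3, -195.4, 122.9]
eef_rot: [-0.0, 0.977, 0.214, -0.0]
wrist_force: [-2.4, 3.6, -2.0]
opening: 0.397
grip_force: 50.0
```

>>> move_arm(
  increments=[
    [0, -0.02, 0.03, -0.05, 0, 0, 0],
    [0, 0, 0, -0.05, 0, 0, 0],
    [0, 0, 0, 0, 0, 0, 0],
  ],
)

```text
t: 17.45
eef_pos: [564.2, -195.1, 120.6]
eef_rot: [0.0, 0.977, 0.214, 0.0]
wrist_force: [-1.5, 1.7, -1.0]
opening: 0.396
grip_force: 50.0
```

>>> move_arm(
  increments=[
    [0, 0, 0, -0.05, 0, 0, 0],
    [0, 0, 0, -0.05, 0, 0, 0],
    [0, 0, 0, 0, 0, 0, 0],
  ],
)

```text
t: 17.75
eef_pos: [564.2, -195.0, 117.9]
eef_rot: [0.0, 0.977, 0.214, 0.0]
wrist_force: [-0.9, 2.1, -2.8]
opening: 0.397
grip_force: 49.9
```

>>> move_arm(
  increments=[
    [0, -0.01, 0.02, -0.04, 0, 0, 0],
    [0, 0, 0, -0.04, 0, 0, 0],
    [0, 0, 0, 0, 0, 0, 0],
  ],
)

```text
t: 18.05
eef_pos: [564.1, -194.5, 116.0]
eef_rot: [0.0, 0.977, 0.214, 0.0]
wrist_force: [0.1, 0.3, -2.2]
opening: 0.392
grip_force: 49.9
```

>>> move_arm(
  increments=[
    [0, 0, 0, -0.04, 0, 0, 0],
    [0, 0, 0, -0.04, 0, 0, 0],
    [0, 0, 0, 0, 0, 0, 0],
  ],
)

```text
t: 18.35
eef_pos: [564.0, -194.4, 114.0]
eef_rot: [0.0, 0.977, 0.214, 0.0]
wrist_force: [0.5, -0.6, -2.6]
opening: 0.396
grip_force: 49.9
```

>>> move_arm(
  increments=[
    [0, 0, 0, -0.04, 0, 0, 0],
    [0, 0, 0, -0.04, 0, 0, 0],
    [0, 0, 0, 0, 0, 0, 0],
  ],
)

```text
t: 18.65
eef_pos: [564.0, -194.4, 112.0]
eef_rot: [0.0, 0.977, 0.214, 0.0]
wrist_force: [0.4, -0.2, -2.4]
opening: 0.401
grip_force: 49.9
```

>>> move_arm(
  increments=[
    [0, 0, 0, -0.04, 0, 0, 0],
    [0, 0, 0, -0.04, 0, 0, 0],
    [0, 0, 0, 0, 0, 0, 0],
  ],
)

```text
t: 18.95
eef_pos: [563.9, -194.4, 109.9]
eef_rot: [0.0, 0.977, 0.214, 0.0]
wrist_force: [1.8, -0.5, -2.9]
opening: 0.397
grip_force: 49.9
```

>>> move_arm(
  increments=[
    [0, 0, 0, -0.04, 0, 0, 0],
    [0, 0, 0, -0.04, 0, 0, 0],
    [0, 0, 0, 0, 0, 0, 0],
  ],
)

```text
t: 19.25
eef_pos: [563.9, -194.4, 108.0]
eef_rot: [0.0, 0.977, 0.214, 0.0]
wrist_force: [1.3, -0.7, -2.5]
opening: 0.397
grip_force: 49.9
```

>>> move_arm(
  increments=[
    [0, 0, 0, -0.04, 0, 0, 0],
    [0, 0, 0, -0.04, 0, 0, 0],
    [0, 0, 0, 0, 0, 0, 0],
  ],
)

```text
t: 19.55
eef_pos: [563.8, -194.4, 105.9]
eef_rot: [0.0, 0.977, 0.214, -0.0]
wrist_force: [1.5, -1.5, -2.6]
opening: 0.398
grip_force: 49.9
```

>>> move_arm(
  increments=[
    [0, 0, 0, -0.04, 0, 0, 0],
    [0, 0, 0, -0.04, 0, 0, 0],
    [0, 0, 0, 0, 0, 0, 0],
  ],
)

```text
t: 19.85
eef_pos: [563.8, -194.4, 103.9]
eef_rot: [-0.0, 0.977, 0.214, -0.0]
wrist_force: [0.6, -1.8, -1.8]
opening: 0.397
grip_force: 49.9
```

>>> move_arm(
  increments=[
    [0, 0, 0, -0.04, 0, 0, 0],
    [0, 0, 0, -0.04, 0, 0, 0],
    [0, 0, 0, 0, 0, 0, 0],
  ],
)

```text
t: 20.15
eef_pos: [563.8, -194.3, 101.9]
eef_rot: [-0.0, 0.977, 0.214, -0.0]
wrist_force: [0.9, -2.0, -2.0]
opening: 0.398
grip_force: 49.9
```

>>> move_arm(
  increments=[
    [0, 0, -0.01, -0.04, 0, 0, 0],
    [0, 0, 0, -0.04, 0, 0, 0],
    [0, 0, 0, 0, 0, 0, 0],
  ],
)

```text
t: 20.45
eef_pos: [563.7, -194.4, 99.8]
eef_rot: [-0.0, 0.977, 0.214, -0.0]
wrist_force: [0.5, -0.6, -3.8]
opening: 0.395
grip_force: 49.9
```

>>> move_arm(
  increments=[
    [0, 0, 0, -0.04, 0, 0, 0],
    [0, 0, 0, -0.04, 0, 0, 0],
    [0, 0, 0, 0, 0, 0, 0],
  ],
)

```text
t: 20.75
eef_pos: [563.8, -194.6, 98.2]
eef_rot: [-0.0, 0.977, 0.214, -0.0]
wrist_force: [0.2, 1.0, 1.2]
opening: 0.398
grip_force: 50.0
```

>>> move_arm(
  increments=[
    [0, 0, 0, -0.04, 0, 0, 0],
    [0, 0, 0, 0, 0, 0, 0],
  ],
)

```text
t: 20.95
eef_pos: [563.9, -194.5, 97.5]
eef_rot: [-0.0, 0.977, 0.214, 0.0]
wrist_force: [-0.9, 0.9, 4.3]
opening: 0.395
grip_force: 50.0
```

>>> move_arm(
  increments=[
    [0, 0, 0, -0.04, 0, 0, 0],
    [0, 0, 0, 0, 0, 0, 0],
  ],
)

```text
t: 21.15
eef_pos: [563.9, -194.5, 96.8]
eef_rot: [-0.0, 0.977, 0.214, 0.0]
wrist_force: [-2.7, 1.2, 8.0]
opening: 0.397
grip_force: 50.0
```

>>> move_arm(
  increments=[
    [0, 0, 0, -0.03, 0, 0, 0],
    [0, 0, 0, 0, 0, 0, 0],
  ],
)

```text
t: 21.35
eef_pos: [564.0, -194.5, 96.4]
eef_rot: [-0.0, 0.977, 0.214, 0.0]
wrist_force: [-2.5, 0.9, 10.6]
opening: 0.397
grip_force: 50.0
```

Now about 13 N on the floor. I'll go slightly deeper and hold.

>>> move_arm(
  increments=[
    [0, 0, 0, -0.04, 0, 0, 0],
    [0, 0, 0, 0, 0, 0, 0],
  ],
)

```text
t: 21.55
eef_pos: [564.0, -194.5, 95.7]
eef_rot: [0.0, 0.977, 0.214, 0.0]
wrist_force: [-2.9, 1.9, 12.1]
opening: 0.399
grip_force: 50.0
```

>>> move_arm(
  increments=[
    [0, 0, 0, 0, 0, 0, 0],
    [0, 0, 0, 0, 0, 0, 0],
    [0, 0, 0, 0, 0, 0, 0],
    [0, 0, 0, 0, 0, 0, 0],
    [0, 0, 0, 0, 0, 0, 0],
    [0, 0, 0, 0, 0, 0, 0],
    [0, 0, 0, 0, 0, 0, 0],
  ],
)

```text
t: 22.25
eef_pos: [564.0, -194.5, 95.7]
eef_rot: [0.0, 0.977, 0.214, 0.0]
wrist_force: [-3.2, 1.5, 13.0]
opening: 0.395
grip_force: 50.0
```

>>> move_arm(
  increments=[
    [0, 0, 0, -0.02, 0, 0, 0],
    [0, 0, 0, 0, 0, 0, 0],
    [0, 0, 0, 0, 0, 0, 0],
    [0, 0, 0, 0, 0, 0, 0],
    [0, 0, 0, 0, 0, 0, 0],
    [0, 0, 0, 0, 0, 0, 0],
    [0, 0, 0, 0, 0, 0, 0],
    [0, 0, 0, 0, 0, 0, 0],
  ],
)

```text
t: 23.05
eef_pos: [564.0, -194.5, 95.6]
eef_rot: [0.0, 0.977, 0.214, 0.0]
wrist_force: [-4.3, 2.8, 16.0]
opening: 0.396
grip_force: 50.0
```

>>> move_arm(
  increments=[
    [0, 0, 0, 0.04, 0, 0, 0],
    [0, 0, 0, 0.04, 0, 0, 0],
    [0, 0, 0, 0.02, 0, 0, 0],
    [0.5, 0, 0, 0, 0, 0, 0],
    [0.7, 0, 0, 0, 0, 0, 0],
    [0.9, 0, 0, 0, 0, 0, 0],
    [0.9, 0, 0, 0, 0, 0, 0],
    [0.9, 0, 0, 0, 0, 0, 0],
    [0.9, 0, 0, 0, 0, 0, 0],
  ],
)

```text
t: 23.95
eef_pos: [563.8, -194.6, 96.3]
eef_rot: [-0.0, 0.977, 0.214, -0.0]
wrist_force: [-0.7, 0.1, 0.3]
opening: 0.886
grip_force: 0.0
```

>>> move_arm(
  increments=[
    [0.9, 0, 0, 0.4, 0, 0, 0],
    [0.9, 0, 0, 0.8, 0, 0, 0],
    [0.9, 0, 0, 1, 0, 0, 0],
    [0.9, 0, 0, 1, 0, 0, 0],
    [0.9, 0, 0, 1, 0, 0, 0],
    [0.9, -0.5, -1, 0.4, 0, 0, 0],
    [0.9, -0.5, -1, 0, 0, 0, 0],
    [0.9, -0.5, -1, 0, 0, 0, 0],
    [0.9, -0.5, -1, 0, 0, 0, 0],
    [0.9, -0.5, -1, 0, 0, 0, 0],
    [0.9, 0, 0, 0, 0, 0, 0],
  ],
)

```text
t: 25.05
eef_pos: [500.2, -322.1, 212.3]
eef_rot: [0.001, 0.977, 0.213, 0.0]
wrist_force: [-0.3, -0.3, 0.1]
opening: 0.9
grip_force: 0.0
```

Run:
```python
from h import *
s=get_state();print(s["t"],s["eef_pos"],s["wrist_force"])
a=get_image("scene")
cv2.imwrite("pics/p5.png",cv2.resize(a[110:310,180:440],None,fx=3,fy=3,interpolation=cv2.INTER_CUBIC))
```

```text
25.05 [ 500.18095525 -322.10438986  212.27325252] [-0.34461935 -0.34020852  0.09448816]
```

View pics/p5.png

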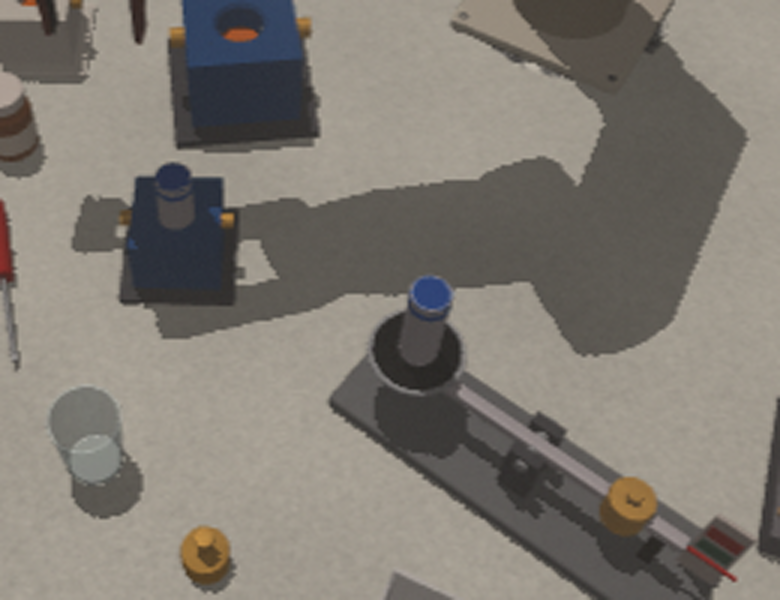

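The heavy cylinder stands upright in the small blue holder at (175,195) in the crop. The light one is on the pan at (425,330) with the pointer still level, and the arm is clear.

```bash
python3 -c "
from rig import *
print(job_done())"
```

```text
the job is handed in; nothing more can be done
None
```

The job is handed in, with no verdict shown: the heavy cylinder is in the small blue holder's socket (pressed at an estimated 15–18 N), and the light one stands alone on the pan with the beam level.

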